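# Put the glue scraper away in its slotted block

### The arm

A 6-joint arm with a two-finger parallel gripper is mounted at the origin on the work surface. World frame = base frame: x ahead of the robot, y to its left, z up, the work surface at z = 0. Lengths are in mm, angles in rad, forces in N, time in s.
With the tool pointing down it reaches from about 275 to 1000 mm from the base axis. Payload 8.4 kg.
Tool frame: the origin (TCP) lies at the very end of the fingers, on their centre line; the grasp point (between the pads) lies 19 mm behind it; z points along the fingers, y is the direction in which the jaws open and shut (so a half turn about z gives the same grasp; the last joint's range is limited). The gripper opens to 85 mm and grips with 20 to 120 N. Pads are 22 mm wide; open, the fingers measure 114 mm over their backs; the gripper's body (76 mm by 85 mm) begins 54 mm behind the grasp point. The pads swing forward as they close: fully open they stand 13 mm farther back than shut.
Start: joints at [1.313, 0.353, 1.633, -0, 1.155, -0.002], TCP at [158.136, 604.666, 231.281] pointing down, gripper open.
Joint ranges: [-2.63, 2.63], [-0.92, 2.1], [0.06, 2.66], [-1.3, 4.44], [0, 2.69], [-3.02, 3.02]. Speed limits (rad/s): [2.22, 2.22, 2.79, 3.14, 3.14, 3.14].

### API

Orientations are given as [roll, pitch, yaw] about the fixed x, y, z axes, in that order (R = Rz(yaw) Ry(pitch) Rx(roll)).
In Python, from rig import sense, grab_frame, get_calibration, sign_off, boxes_of, trace gives the robot as it stands.
- The arm moves only by the tool servo_tool, never from a script. Its argument "rows" is a list of rows, each a list of 3 entries, a list of its own where there are three numbers: the finger opening in mm, from 0 to 85.4, then the shift along the tool's x, y, z in mm, then the turn, a rotation vector about the tool's x, y, z in degrees. A call has 1 to 8 rows; each row shifts and turns the commanded pose from where the row before left it, along the tool's axes as they then stand; what a row does not reach is not made up. A row lasts 1/8 s, in which the tool goes at most 62.5 mm and 10.7 degrees, less where a joint would pass 70% of its speed; a pose out of reach is approached as far as the arm can. A call is refused whole if a number of a shift passes 62.5 or a number of a turn 10.7, either way. A call with a gripper value outside its range is refused whole. The fingers move at their own pace and stop on an object; "force" is the grip in N (left out, the last holds). Time passes only in rows, so rows that do not move let the fingers close. It gives the time, the measured TCP pose, the force and the opening at its end, in the units of the state.
- sense(): the state, without advancing time (a new reading comes with each control period).
- grab_frame(name): name is "scene" or "side" or "wrist"; returns the picture (384x512x3 uint8, blue, green, red); there is no depth.
- get_calibration(name): a dict with "intrinsics" (3x3 intrinsics, pixels), "world_to_cam" (4x4, takes a point from world to camera coordinates). Camera axes: x right, y down, z forward; pixel columns grow to the right and rows downward; lengths in mm; the calibration is good to about 2 mm. The wrist camera is an equidistant fisheye: a pixel r from the principal point sees the ray r / f radians off the axis. A picture is of the moment at which its call begins: read the wrist's pose just before it. get_calibration takes no time and is no camera call; for the wrist camera it gives the pose at the moment of the call.
- sign_off(): hands the job in, once; it reports no verdict.
Trained networks look in the newest picture that a camera, given by its name, has taken for a name from the list of things; names that differ only in an ending like _2 or _b are one class to them, and where a whole thing is asked for, a point or a joint stands for the part that bears it (a point fixed in the world has none). Each returns a list of dicts, best first, with "conf" (0 to 1); they miss things now and then, are a little off and sometimes report something else, mostly with a low value. They report only what shows in the picture. A call takes as long as a camera call.
- boxes_of(camera, thing): "centre" ([x, y, z] in mm, in the coordinates of the camera as it stood for that picture, good to about 4 mm: the middle of the surface that is visible of it).
- trace(camera, thing): "mask" (384x512 bool, what is visible of it).
The state is a dict: "clock": time; "qpos": joint angles; "qvel": joint speeds; "joint_efforts": joint torques, N m; "eef_pos": TCP position; "tcp_rot": TCP orientation; "contact_force": force on the tool from outside, world axes, zero at the start; "wrist_torque": the same for the moment, N m; "opening": opening from 0.0 (shut) to 1.0 (fully open).
Only numpy, scipy, OpenCV 4.12 (cv2) and the standard library are available. Lean on these libraries where they do the work, as an engineer would, in place of code of your own. Each camera call takes 0.05 s, during which the arm holds its last target. There are 200 camera calls.

### The job

Put the blue-handled glue scraper away. First stand it, blade down, leaning against the board of the small sloped rest and let go of it, so that you can take hold of it another way; then slide its blade straight down into the slot of the wooden block with the blue cheeks until the handle sits fully home on the block, and let go. Do not shift or tip the upturned plate, the tape roll or the glue gun.

Things in the scene. Friction and masses are not known exactly. Their poses are not given: they have to be found in the camera images.
- scraper: Glue scraper, 100 g, flat on the bench at first. Blue block handle: x -13 to 13, y -32 to 32, z 0 to 24 mm. Steel blade: x 13 to 63, y -28 to 28, z 0 to 3 mm (last 4 mm thinned to 1.6), flush with the handle's underside. Origin: centre of the handle's underside (z = 0 face, on the bench at first). x points to the blade's edge, y along the handle, z up from the bench at first.
- scraper_tip (a point): Middle of the blade's working edge: at (63, 0, 1.5) mm in the scraper's frame, same axes.
- rest: Fixed plywood rest, origin on its underside. Base x -60 to 40, y -35 to 35, 22 mm high. A board 50 mm wide (y), 8 thick, rises from it: its front face starts at x 0, z 22, leans back 30 degrees from vertical towards -x and ends 46 mm up the slope; it faces +x. A lip 9 mm high spans x 10 to 20 on the base; the blade's edge drops between board and lip.
- rest_seat (a point): Where the scraper's origin lies when it leans properly in the rest: (-31.5, 0, 76.6) mm in the rest's frame, same axes. The scraper's x then points down the slope, its y lies along the rest's y, its z = 0 face (handle underside and blade) lies in the board's plane, the handle wholly above the board's top.
- holder: Fixed wooden block 85 (x) x 112 (y) x 65 (z) mm, origin at its underside's centre. Vertical slot in the top, centred, 5.5 (x) x 58.5 (y), 56 deep. Blue cheeks 20 mm high, 50 (x) x 12 (y), stand on the top at the slot's ends, inner faces at y +-39 (no room for fingers at the handle's ends). Home: handle's shoulder on the block's top, blade 50 mm in, either face to +x.
- slot_mouth (a point): Centre of the slot's mouth, at the block's top, 65 mm above the bench; axes of the block.
- plate: Bystander: white upturned plate, 200 mm across, with a round wooden disc glued on it, 26 mm high; origin at the underside's centre.
- tape: Bystander: roll of tan tape lying flat, 96 mm outside, 76 mm inside, 24 mm high; origin at the underside's centre.
- glue_gun: Bystander: orange glue gun with a white and red cartridge, lying along its x, about 380 mm long (x -210 to +170), 50 mm wide with a black trigger handle out to y = -90, 56 mm high; origin at the underside, middle of the orange cradle.

How it is judged:
By the outcome, as a careful person would: the job done as asked, in the order asked, and still so for the second after the job is handed in, with the robot touching nothing.
It also fails if it takes over 62 s, if anything falls off the work surface, if the arm or the gripper's body presses on something with over 40 N, if the wrist force passes 120 N, or if a joint passes its speed limit or range.

## Working session

There is one attempt and no reset: what is moved stays moved. The work goes in short steps, Python scripts to look and compute and a tool call to move; the robot and the scene stay as the last step left them, time stands still between calls to the robot, and variables do not carry over. Pictures are saved under pics/ and viewed, about 8 in all and at most 12, crops included, and the job is handed in when it is done.

Besides the shell and the picture viewer there is one more tool, called after "Emit:" as name(argument=value, ...), one argument or row to a line, values as JSON. servo_tool: Moves the arm, as the interface text tells. Its arguments: {"type":"object","properties":{"rows":{"type":"array","items":{"type":"array"}},"force":{"type":"number"}},"required":["rows"]}

```bash
ls; mkdir -p pics; cat > h.py <<'E'
import numpy as np, cv2
from rig import *
from scipy.spatial.transform import Rotation as R
def w2c(n): return np.array(get_calibration(n)["world_to_cam"])
def toworld(n,p): T=np.linalg.inv(w2c(n)); return T[:3,:3]@np.array(p)+T[:3,3]
E
python3 - <<'E'
from h import *
s=sense();print(s['clock'],s['eef_pos'],s['tcp_rot'],s['opening'])
for c in("scene","side"):
    f=grab_frame(c);cv2.imwrite(f"pics/{c}0.png",f)
    print(c,np.round(get_calibration(c)["intrinsics"],1).tolist(),np.round(w2c(c),3).tolist())
    for t in("scraper","rest","holder","plate","tape","glue_gun"):
        print(t,[(round(d['conf'],2),np.round(toworld(c,d['centre']),0).tolist()) for d in boxes_of(c,t)[:2]])
E
```

```text
pics
0.0 [157.99270236 604.17885354 230.51826174] [-3.14011097e+00 -2.17911546e-05  2.88580909e+00] 0.9981724187023644
scene [[402.8, 0.0, 250.7], [0.0, 402.8, 191.5], [0.0, 0.0, 1.0]] [[-0.548, 0.836, -0.002, 443.458], [0.47, 0.306, -0.828, -179.719], [-0.692, -0.455, -0.561, 1539.02], [0.0, 0.0, 0.0, 1.0]]
scraper [(0.58, [517.0, -16.0, 12.0])]
rest [(0.77, [615.0, -246.0, 25.0])]
holder [(0.95, [638.0, 228.0, 66.0])]
plate [(0.72, [813.0, 159.0, 15.0]), (0.28, [639.0, 224.0, 64.0])]
tape [(0.91, [823.0, -184.0, 22.0]), (0.45, [668.0, -486.0, 35.0])]
glue_gun [(0.66, [668.0, -487.0, 36.0])]
side [[415.1, 0.0, 254.7], [0.0, 415.1, 191.9], [0.0, 0.0, 1.0]] [[0.797, -0.604, -0.018, -559.294], [-0.409, -0.517, -0.752, 239.188], [0.445, 0.606, -0.659, 989.302], [0.0, 0.0, 0.0, 1.0]]
scraper [(0.68, [500.0, -19.0, 3.0])]
rest [(0.82, [580.0, -270.0, 24.0])]
holder [(0.63, [587.0, 190.0, 56.0]), (0.3, [583.0, -272.0, 24.0])]
plate [(0.68, [775.0, 124.0, 15.0])]
tape [(0.94, [803.0, -190.0, 24.0])]
glue_gun [(0.91, [630.0, -534.0, 40.0])]
```

View pics/scene0.png

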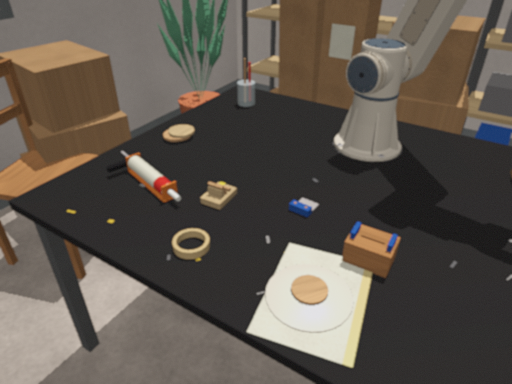

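View pics/side0.png

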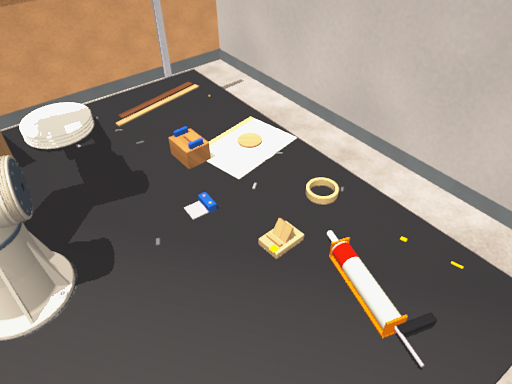

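```bash
cat >> h.py <<'E'
from scipy.optimize import minimize
from scipy.spatial import ConvexHull
def box(x0,x1,y0,y1,z0,z1): return np.array([[x,y,z] for x in(x0,x1) for y in(y0,y1) for z in(z0,z1)],float)
s30,c30=.5,3**.5/2
bd=np.array([[-s*s30-t*c30,y,22+s*c30-t*s30] for s in(0,46) for t in(0,8) for y in(-25,25)])
M=dict(scraper=[box(-13,13,-32,32,0,24),box(13,63,-28,28,0,3)],
 rest=[box(-60,40,-35,35,0,22),bd,box(10,20,-35,35,22,31)],
 holder=[box(-42.5,42.5,-56,56,0,65),box(-25,25,39,51,65,85),box(-25,25,-51,-39,65,85)])
def proj(v,P):
    T=v['T'];p=P@T[:3,:3].T+T[:3,3];K=v['K']
    if v['c']=='wrist':
        r=np.hypot(p[:,0],p[:,1]);k=np.arctan2(r,p[:,2])/np.maximum(r,1e-9);q=p[:,:2]*k[:,None]
    else: q=p[:,:2]/p[:,2:]
    return q*[K[0,0],K[1,1]]+K[:2,2]
def view(c,thing=None,save=None):
    K=get_calibration(c);v=dict(c=c,K=np.array(K["intrinsics"]),T=np.array(K["world_to_cam"]))
    v['im']=grab_frame(c)
    if save: cv2.imwrite(save,v['im'])
    if thing:
        t=trace(c,thing); v['m']=t[0]['mask'] if t else None; v['conf']=t[0]['conf'] if t else 0
    return v
S=4
def render(v,parts,Rm,t):
    m=np.zeros((384*S,512*S),np.uint8)
    for P in parts:
        q=proj(v,P@Rm.T+t); h=q[ConvexHull(q).vertices]
        cv2.fillConvexPoly(m,np.round((h+.5)*S*16).astype(np.int32),1,shift=4)
    return cv2.resize(m.astype(np.float32),(512,384),interpolation=cv2.INTER_AREA)
def iou(v,parts,Rm,t):
    m=v['m'];a=render(v,parts,Rm,t);return np.minimum(a,m).sum()/np.maximum(a,m).sum()
def fit(vs,name,xy0,yaws=np.arange(0,360,30),z=0):
    f=lambda p:-sum(iou(v,M[name],R.from_euler('z',p[2],degrees=True).as_matrix(),np.array([p[0],p[1],z])) for v in vs)
    best=None
    c=sorted((f([*xy0,y]),y) for y in yaws)[:4]
    for _,y in c:
        r=minimize(f,[*xy0,y],method='Nelder-Mead',options=dict(initial_simplex=[[*xy0,y],[xy0[0]+12,xy0[1],y],[xy0[0],xy0[1]+12,y],[*xy0,y+15]],xatol=.1,fatol=1e-4))
        if best is None or r.fun<best.fun: best=r
        print(name,np.round(r.x,1),round(-r.fun/len(vs),3))
    return best.x
E
python3 - <<'E'
from h import *
for n,xy in(("scraper",(510,-18)),("rest",(600,-258)),("holder",(615,210))):
    vs=[view(c,n) for c in("scene","side")]
    print([v['conf'] for v in vs],[int(v['m'].sum()) for v in vs])
    fit(vs,n,xy)
T=np.linalg.inv(w2c("wrist"));print(np.round(T,3).tolist(),get_calibration("wrist")["intrinsics"])
s=sense();print(s['clock'],s['qpos'])
E
```

```text
[0.67, 0.73] [352, 468]
scraper [517.4 -17.3 178.1] 0.902
scraper [517.4 -17.8 175.7] 0.902
scraper [517.3 -17.8 175.9] 0.902
scraper [517.4 -17.8 176. ] 0.902
[0.76, 0.76] [650, 994]
rest [ 601.9 -256.6    6.4] 0.852
rest [ 602.3 -256.3    6.5] 0.852
rest [ 602.2 -256.7  366.1] 0.852
rest [ 596.3 -269.6  301.1] 0.736
[0.65, 0.93] [2116, 1128]
holder [601.1 220.2   1.5] 0.943
holder [601.1 220.2 181.5] 0.943
holder [601.  220.1   1.6] 0.943
holder [601.  220.1 181.6] 0.943
[[0.253, 0.93, 0.266, 90.922], [0.967, -0.243, -0.069, 621.199], [0.0, 0.275, -0.961, 374.27], [0.0, 0.0, 0.0, 1.0]] [[297.31863964   0.         256.30921155]
 [  0.         297.31863964 195.2235498 ]
 [  0.           0.           1.        ]]
1.3 [ 1.31263809e+00  3.52996820e-01  1.63339297e+00 -1.53712878e-05
  1.15523215e+00 -2.38224877e-03]
```

```bash
cat >> h.py <<'E'
def cur():
    s=sense();return R.from_euler('xyz',s['tcp_rot']),np.array(s['eef_pos'])
def plan(Rt,pt,n=None,op=85,q=.5):
    Rc,pc=cur();R0,p0=Rc,pc
    w=(Rt*R0.inv()).as_rotvec();pt=np.array(pt,float)
    ang=np.degrees(np.linalg.norm(w));d=np.linalg.norm(pt-p0)
    if n is None:n=max(1,int(np.ceil(max(ang/10,d/58))))
    rows=[]
    for k in range(1,n+1):
        f=k/n;Rk=R.from_rotvec(w*f)*R0;pk=p0+(pt-p0)*f
        sh=np.round(Rc.inv().apply(pk-pc)/q)*q
        tu=np.round((Rc.inv()*Rk).as_rotvec(degrees=True)/q)*q
        pc=pc+Rc.apply(sh);Rc=Rc*R.from_rotvec(tu,degrees=True)
        rows.append([op,sh.tolist(),tu.tolist()])
    print("ang",round(ang,1),"d",round(d,1),"end",np.round(pc,1))
    for i in range(0,n,8):print(str(rows[i:i+8]).replace(' ','').replace('.0,',',').replace('.0]',']'))
def frame(z,y):
    z=np.array(z,float);z/=np.linalg.norm(z);y=np.array(y,float);y-=z*(y@z);y/=np.linalg.norm(y)
    return R.from_matrix(np.c_[np.cross(y,z),y,z])
E
python3 - <<'E'
from h import *
Rt=R.from_euler('xyz',[180,0,-3],degrees=True)
plan(Rt,[505,-18,200])
E
```

```text
ang 168.3 d 713.5 end [504.8 -17.9 199.8]
[[85,[-29,-30.5,2],[0,0,10]],[85,[-34,-24.5,1.5],[0,0,10]],[85,[-37.5,-18.5,2],[0,0,9.5]],[85,[-40,-12,2],[0,0,10]],[85,[-42,-5,1.5],[0,0,10]],[85,[-41.5,2.5,2],[0,0,10]],[85,[-41,9.5,2],[0,0,10]],[85,[-38.5,16.5,1.5],[0,0,9.5]]]
[[85,[-35.5,22.5,2],[0,0,10]],[85,[-30.5,28.5,2],[0,0,10]],[85,[-25.5,33.5,2],[0,0,10]],[85,[-19,37.5,1.5],[0,0,10]],[85,[-12.5,40,2],[0,0,9.5]],[85,[-5.5,41.5,2],[0,0,10]],[85,[1.5,42,1.5],[0,0,10]],[85,[9,41,2],[0,-0,10]]]
[[85,[15.5,38.5,2],[0,-0,10]]]
```

Emit:
servo_tool(
  rows=[
    [85, [-29, -30.5, 2], [0, 0, 10]],
    [85, [-34, -24.5, 1.5], [0, 0, 10]],
    [85, [-37.5, -18.5, 2], [0, 0, 9.5]],
    [85, [-40, -12, 2], [0, 0, 10]],
    [85, [-42, -5, 1.5], [0, 0, 10]],
    [85, [-41.5, 2.5, 2], [0, 0, 10]],
    [85, [-41, 9.5, 2], [0, 0, 10]],
    [85, [-38.5, 16.5, 1.5], [0, 0, 9.5]],
  ],
)

```text
clock: 2.3
eef_pos: [321.9, 310.5, 216.9]
tcp_rot: [3.141, -0.0, 1.502]
contact_force: [-0.7, 1.1, 0.4]
opening: 0.996
```

Emit:
servo_tool(
  rows=[
    [85, [-35.5, 22.5, 2], [0, 0, 10]],
    [85, [-30.5, 28.5, 2], [0, 0, 10]],
    [85, [-25.5, 33.5, 2], [0, 0, 10]],
    [85, [-19, 37.5, 1.5], [0, 0, 10]],
    [85, [-12.5, 40, 2], [0, 0, 9.5]],
    [85, [-5.5, 41.5, 2], [0, 0, 10]],
    [85, [1.5, 42, 1.5], [0, 0, 10]],
    [85, [9, 41, 2], [0, 0, 10]],
  ],
)

```text
clock: 3.3
eef_pos: [485.5, 17.1, 202.0]
tcp_rot: [-3.142, -0.001, 0.114]
contact_force: [-0.2, 0.2, 0.5]
opening: 0.992
```

Emit:
servo_tool(
  rows=[
    [85, [15.5, 38.5, 2], [0, 0, 10]],
    [85, [0, 0, 0], [0, 0, 0]],
  ],
)

```text
clock: 3.55
eef_pos: [505.9, -20.0, 199.7]
tcp_rot: [3.141, -0.001, -0.06]
contact_force: [0.4, 0.6, -0.0]
opening: 0.993
```

```bash
python3 - <<'E'
from h import *
s=sense();print(s['clock'],s['eef_pos'],np.degrees(s['tcp_rot']),s['qpos'])
v=view("wrist","scraper","pics/w1.png");print(v['conf'])
fit([v],"scraper",(517,-18),[165,177,190])
vs=[v]+[view(c,"scraper") for c in("scene","side")]
x=fit(vs,"scraper",(517,-18),[177])
E
```

```text
3.55 [505.91778524 -20.02098922 199.74798567] [ 1.79977533e+02 -4.05559719e-02 -3.41423322e+00] [-4.22418736e-02  2.03796391e-01  1.91612640e+00 -4.74242048e-04
  1.02096899e+00  1.58839187e+00]
0.88
scraper [514.4 -19.2 177.5] 0.982
scraper [514.4 -19.4 177.3] 0.982
scraper [514.4 -19.2 177.5] 0.982
scraper [515.1 -18.9 177.4] 0.919
```

```bash
cat >> h.py <<'E'
def scr(x,y,yaw): return R.from_euler('z',yaw,degrees=True),np.array([x,y,0.])
def dd(a): a=np.radians(a);return np.array([np.sin(a),0,-np.cos(a)])
E
python3 - <<'E'
from h import *
Rs,ps=scr(514.4,-19.3,177.4)
z=Rs.apply(dd(20));Rt=frame(z,Rs.apply([0,1,0]))
tip=ps+Rs.apply([2.4,0,7.5]);tcp=tip+6*z
print(Rt.as_euler('xyz',degrees=True),tcp)
plan(Rt,tcp-60*z,op=80,n=3)
print(R.from_matrix(np.eye(3)).inv().as_rotvec(), tcp)
E
```

```text
[180.   20.   -2.6] [509.95246229 -19.09803849   1.86184428]
ang 20.0 d 144.1 end [530.7 -19.9  58.2]
[[80,[8.5,0.5,47],[-0,-6.5,-0]],[80,[14.5,0.5,46],[-0,-7,-0.5]],[80,[19.5,0.5,44],[-0,-6.5,0]]]
[-0. -0. -0.] [509.95246229 -19.09803849   1.86184428]
```

Emit:
servo_tool(
  rows=[
    [80, [8.5, 0.5, 47], [0, -6.5, 0]],
    [80, [14.5, 0.5, 46], [0, -7, -0.5]],
    [80, [19.5, 0.5, 44], [0, -6.5, 0]],
    [80, [0, 0, 0], [0, 0, 0]],
  ],
  force=60,
)

```text
clock: 4.35
eef_pos: [528.3, -20.0, 51.9]
tcp_rot: [-3.14, 0.361, -0.044]
contact_force: [-0.9, 0.1, 0.0]
opening: 0.941
```

```bash
python3 - <<'E'
from h import *
v=view("wrist","scraper","pics/w2.png");print(v['conf'])
x=fit([v],"scraper",(514,-19),[177])
Rs,ps=scr(514.4,-19.3,177.4)
z=Rs.apply(dd(20));Rt=frame(z,Rs.apply([0,1,0]))
tcp=ps+Rs.apply([2.4,0,7.5])+6*z
plan(Rt,tcp,op=80,n=4)
E
```

```text
0.82
scraper [513.  -18.9 177.6] 0.942
ang 0.1 d 60.0 end [510.1 -19.2   1.8]
[[80,[-0,-0,15],[-0,0,0]],[80,[-0,-0,15],[-0,0,0]],[80,[-0,-0,15],[-0,0,0]],[80,[-0,-0,15],[-0,0,0]]]
```

View pics/w2.png

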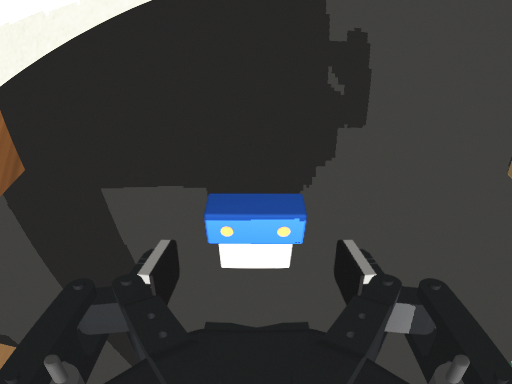

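The wrist picture shows the handle (206–305, 195–242) centred between the fingers (178 and 337). Next I go down and close.

Emit:
servo_tool(
  rows=[
    [80, [0, 0, 15], [0, 0, 0]],
    [80, [0, 0, 15], [0, 0, 0]],
    [80, [0, 0, 15], [0, 0, 0]],
    [80, [0, 0, 12], [0, 0, 0]],
    [80, [0, 0, 0], [0, 0, 0]],
  ],
)

```text
clock: 5.08
eef_pos: [510.5, -19.7, 3.7]
tcp_rot: [-3.14, 0.351, -0.046]
contact_force: [-0.5, 0.0, -0.3]
opening: 0.935
```

Emit:
servo_tool(
  rows=[
    [50, [0, 0, 0], [0, 0, 0]],
    [50, [0, 0, 0], [0, 0, 0]],
    [50, [0, 0, 0], [0, 0, 0]],
    [50, [0, 0, 0], [0, 0, 0]],
    [50, [0, 0, 0], [0, 0, 0]],
  ],
  force=60,
)

```text
clock: 5.7
eef_pos: [512.4, -19.8, 5.0]
tcp_rot: [-3.14, 0.348, -0.046]
contact_force: [2.6, -1.0, 5.7]
opening: 0.732
```

```bash
cat >> h.py <<'E'
def mat(Rm,p): T=np.eye(4);T[:3,:3]=Rm.as_matrix();T[:3,3]=p;return T
def seat(x,y,yaw,up=0,out=0):
    Tr=mat(R.from_euler('z',yaw,degrees=True),[x,y,0])
    sx=np.array([s30,0,-c30]);sz=np.array([c30,0,s30])
    Ts=np.eye(4);Ts[:3,0]=sx;Ts[:3,1]=[0,1,0];Ts[:3,2]=sz;Ts[:3,3]=np.array([-31.5,0,76.6])-up*sx+out*sz
    return Tr@Ts
E
python3 - <<'E'
from h import *
Rs,ps=scr(514.4,-19.3,177.4)
Tts=np.linalg.inv(mat(*cur()))@mat(Rs,ps);np.save("tts.npy",Tts);print(np.round(Tts,3))
T=seat(602,-256.5,6.4)@np.linalg.inv(Tts);print(T[:3,3],R.from_matrix(T[:3,:3]).as_euler('xyz',degrees=True))
# hover: intermediate, tool vertical yaw 90 then yaw 186
Rc,pc=cur()
plan(R.from_euler('xyz',[180,0,88],degrees=True),[545,-100,230],n=10,op=50)
E
```

```text
[[-9.400e-01  1.000e-03 -3.410e-01  3.589e+00]
 [ 1.000e-03  1.000e+00 -1.000e-03 -5.970e-01]
 [ 3.410e-01 -2.000e-03 -9.400e-01  4.035e+00]
 [ 0.000e+00  0.000e+00  0.000e+00  1.000e+00]]
[ 575.93957307 -258.8167689    77.37551199] [-179.86923345  -40.0844766  -173.64289976]
ang 92.3 d 241.1 end [ 545.1 -100.3  229.9]
[[50,[-4.5,8,-22.5],[-1.5,1.5,-9]],[50,[-4.5,7.5,-22],[-1.5,1.5,-9]],[50,[-5.5,7.5,-22.5],[-2,1.5,-9]],[50,[-6,7.5,-22],[-1.5,1.5,-9]],[50,[-7,6.5,-22.5],[-1.5,1.5,-9]],[50,[-7,6.5,-22],[-1.5,2,-9]],[50,[-7,6,-22],[-1.5,1.5,-8.5]],[50,[-7.5,5.5,-22.5],[-1.5,1.5,-9]]]
[[50,[-8,4.5,-22],[-2,1.5,-9]],[50,[-8,4.5,-22.5],[-1.5,1.5,-9]]]
```

Emit:
servo_tool(
  rows=[
    [50, [-7, 0, -19], [0, 0, 0]],
    [50, [-4.5, 8, -22.5], [-1.5, 1.5, -9]],
    [50, [-4.5, 7.5, -22], [-1.5, 1.5, -9]],
    [50, [-5.5, 7.5, -22.5], [-2, 1.5, -9]],
    [50, [-6, 7.5, -22], [-1.5, 1.5, -9]],
    [50, [-7, 6.5, -22.5], [-1.5, 1.5, -9]],
    [50, [-7, 6.5, -22], [-1.5, 2, -9]],
    [50, [-7, 6, -22], [-1.5, 1.5, -8.5]],
  ],
)

```text
clock: 6.7
eef_pos: [534.2, -75.9, 183.8]
tcp_rot: [-3.078, 0.094, 1.07]
contact_force: [1.2, -0.6, -1.2]
opening: 0.728
```

Emit:
servo_tool(
  rows=[
    [50, [-7.5, 5.5, -22.5], [-1.5, 1.5, -9]],
    [50, [-8, 4.5, -22], [-2, 1.5, -9]],
    [50, [-8, 4.5, -22.5], [-1.5, 1.5, -9]],
  ],
)

```text
clock: 7.08
eef_pos: [543.8, -100.3, 251.2]
tcp_rot: [3.139, -0.001, 1.539]
contact_force: [0.4, 0.5, -1.1]
opening: 0.734
```

```bash
python3 - <<'E'
from h import *
v=view("wrist","rest","pics/w3.png");print(v['conf'])
if v['m'] is not None: print(v['m'].sum());fit([v],"rest",(602,-256),[6,186])
Tts=np.load("tts.npy")
T=seat(602,-256.5,6.4,up=100,out=40)@np.linalg.inv(Tts)
plan(R.from_matrix(T[:3,:3]),T[:3,3],op=50)
print(sense()['opening'])
E
```

```text
0.6
256
rest [ 607.  -345.1  225.7] 0.093
rest [ 623.4 -332.5   47.9] 0.092
ang 104.5 d 174.2 end [ 560.9 -260.3  184. ]
[[50,[-14.5,2,6.5],[3,2.5,-8.5]],[50,[-14.5,-0,5.5],[3.5,3,-8.5]],[50,[-15,-2,4.5],[3,2.5,-8.5]],[50,[-15,-4,4.5],[3,3,-8.5]],[50,[-14,-5.5,4],[3.5,2.5,-8.5]],[50,[-13.5,-7.5,3.5],[3,2.5,-9]],[50,[-12.5,-9.5,3.5],[3,3,-8.5]],[50,[-10.5,-11,3.5],[3,2.5,-8.5]]]
[[50,[-9.5,-12.5,4],[3.5,3,-8.5]],[50,[-7.5,-13,4],[3,2.5,-8.5]],[50,[-6,-14,4],[3,2.5,-8.5]]]
0.7311289356259394
```

View pics/w3.png

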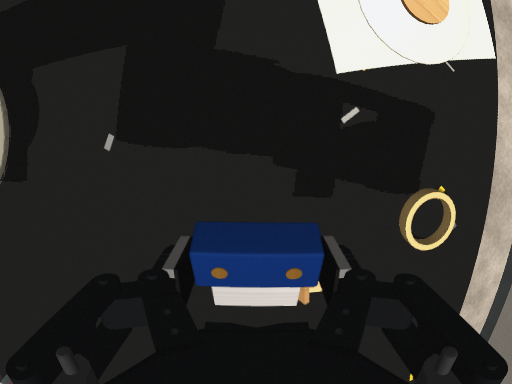

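The handle is held level between the pads (190–322, 223–286). The rest is hidden behind it. I'll move to a hover above the rest.

Emit:
servo_tool(
  rows=[
    [50, [-14.5, 2, 6.5], [3, 2.5, -8.5]],
    [50, [-14.5, 0, 5.5], [3.5, 3, -8.5]],
    [50, [-15, -2, 4.5], [3, 2.5, -8.5]],
    [50, [-15, -4, 4.5], [3, 3, -8.5]],
    [50, [-14, -5.5, 4], [3.5, 2.5, -8.5]],
    [50, [-13.5, -7.5, 3.5], [3, 2.5, -9]],
    [50, [-12.5, -9.5, 3.5], [3, 3, -8.5]],
    [50, [-10.5, -11, 3.5], [3, 2.5, -8.5]],
  ],
)

```text
clock: 8.18
eef_pos: [555.0, -216.1, 198.6]
tcp_rot: [-2.997, -0.527, 2.721]
contact_force: [-1.2, -0.0, -0.5]
opening: 0.729
```

Emit:
servo_tool(
  rows=[
    [50, [-9.5, -12.5, 4], [3.5, 3, -8.5]],
    [50, [-7.5, -13, 4], [3, 2.5, -8.5]],
    [50, [-6, -14, 4], [3, 2.5, -8.5]],
    [50, [0, 0, 0], [0, 0, 0]],
  ],
)

```text
clock: 8.68
eef_pos: [559.3, -258.4, 178.7]
tcp_rot: [-3.141, -0.703, -3.035]
contact_force: [1.6, 0.2, -0.6]
opening: 0.733
```

```bash
python3 - <<'E'
from h import *
print(sense()['qpos'],sense()['opening'])
Tts=np.load("tts.npy")
vs=[]
for c in("wrist","scene","side"):
    v=view(c,"rest",f"pics/r_{c}.png")
    n=0 if v['m'] is None else v['m'].sum();print(c,v['conf'],n)
    t=trace(c,"scraper")
    if t:
        v2=dict(v);v2['m']=t[0]['mask'];T=mat(*cur())@Tts
        print(' scraper iou',t[0]['conf'],iou(v2,M['scraper'],T[:3,:3],T[:3,3]))
    if n: vs.append(v);fit([v],"rest",(602,-256),[6])
fit(vs,"rest",(602,-256),[6])
ims=[cv2.resize(cv2.imread(f"pics/r_{c}.png")[a:a+190,b:b+200],None,fx=2,fy=2) for c,a,b in(("wrist",150,156),("side",140,200))]
cv2.imwrite("pics/r.png",np.hstack(ims))
E
```

```text
[-0.29390628  0.76263664  1.25088534 -0.26211933  1.78318034 -1.94010162] 0.7334135120637487
wrist 0.69 1288
 scraper iou 0.92 0.9172201
rest [ 582.3 -268.6   43.8] 0.204
scene 0.69 566
 scraper iou 0.84 0.72630024
rest [ 601.9 -261.    10.9] 0.78
side 0.58 1000
 scraper iou 0.56 0.7671293
rest [ 603.1 -256.3    6.4] 0.895
rest [ 603.8 -257.7    7.2] 0.612
```

View pics/r.png

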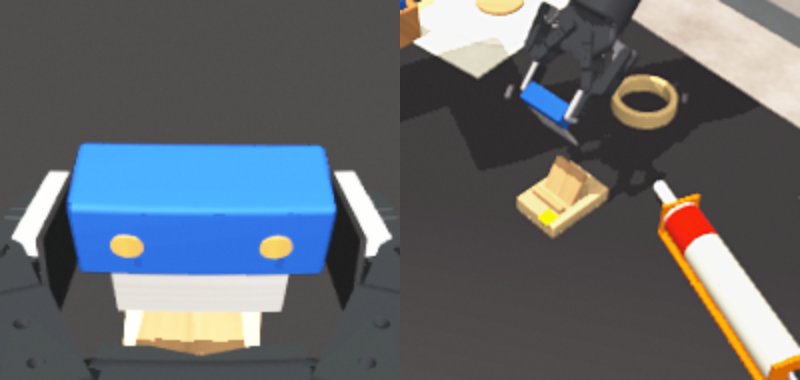

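```bash
python3 - <<'E'
from h import *
out=[]
for c,a,b in(("side",200,235),("scene",165,180)):
    v=view(c,"rest");im0=cv2.imread(f"pics/{c}0.png")
    for yaw in(6.4,186.4):
        x=fit([v],"rest",(602,-256),[yaw])
        im=cv2.resize(im0[a:a+65,b:b+75],None,fx=5,fy=5,interpolation=cv2.INTER_CUBIC)
        Rm=R.from_euler('z',x[2],degrees=True).as_matrix()
        for P,col in zip(M['rest'],((0,255,0),(255,0,0),(0,0,255))):
            q=(proj(v,P@Rm.T+[x[0],x[1],0])-[b,a]+.5)*5
            for i in range(8):
                for j in range(i):
                    if bin(i^j).count('1')==1: cv2.line(im,tuple(int(k) for k in q[i]),tuple(int(k) for k in q[j]),col,1)
        out.append(im)
cv2.imwrite("pics/ov.png",np.vstack([np.hstack(out[:2]),np.hstack(out[2:])])[:600])
E
```

```text
rest [ 602.4 -255.6    6. ] 0.894
rest [ 582.2 -259.7  187.7] 0.907Traceback (most recent call last):
  File "<stdin>", line 6, in <module>
  File "h.py", line 39, in fit
    c=sorted((f([*xy0,y]),y) for y in yaws)[:4]
      ~~~~~~^^^^^^^^^^^^^^^^^^^^^^^^^^^^^^^
  File "h.py", line 39, in <genexpr>
    c=sorted((f([*xy0,y]),y) for y in yaws)[:4]
              ~^^^^^^^^^^
  File "h.py", line 37, in <lambda>
    f=lambda p:-sum(iou(v,M[name],R.from_euler('z',p[2],degrees=True).as_matrix(),np.array([p[0],p[1],z])) for v in vs)
                ~~~^^^^^^^^^^^^^^^^^^^^^^^^^^^^^^^^^^^^^^^^^^^^^^^^^^^^^^^^^^^^^^^^^^^^^^^^^^^^^^^^^^^^^^^^^^^^^^^^^^^^
  File "h.py", line 37, in <genexpr>
    f=lambda p:-sum(iou(v,M[name],R.from_euler('z',p[2],degrees=True).as_matrix(),np.array([p[0],p[1],z])) for v in vs)
                    ~~~^^^^^^^^^^^^^^^^^^^^^^^^^^^^^^^^^^^^^^^^^^^^^^^^^^^^^^^^^^^^^^^^^^^^^^^^^^^^^^^^^^^
  File "h.py", line 35, in iou
    m=v['m'];a=render(v,parts,Rm,t);return np.minimum(a,m).sum()/np.maximum(a,m).sum()
                                           ~~~~~~~~~~^^^^^
TypeError: '<=' not supported between instances of 'float' and 'NoneType'
```

```bash
python3 - <<'E'
from h import *
out=[]
for c,a,b in(("side",208,245),("scene",170,185)):
    K=get_calibration(c);v=dict(c=c,K=np.array(K["intrinsics"]),T=np.array(K["world_to_cam"]));im0=cv2.imread(f"pics/{c}0.png")
    for x in((602,-256.5,6.3),(582.2,-259.5,187),None):
        im=cv2.resize(im0[a:a+52,b:b+65],None,fx=4,fy=4,interpolation=cv2.INTER_CUBIC)
        if x:
          Rm=R.from_euler('z',x[2],degrees=True).as_matrix()
          for P,col in zip(M['rest'],((0,255,0),(255,0,0),(0,0,255))):
            q=(proj(v,P@Rm.T+[x[0],x[1],0])-[b,a]+.5)*4
            for i in range(8):
                for j in range(i):
                    if bin(i^j).count('1')==1: cv2.line(im,tuple(int(k) for k in q[i]),tuple(int(k) for k in q[j]),col,1)
        out.append(im)
cv2.imwrite("pics/ov.png",np.vstack([np.hstack(out[:3]),np.hstack(out[3:])]))
E
```

```text
(no output)
```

View pics/ov.png

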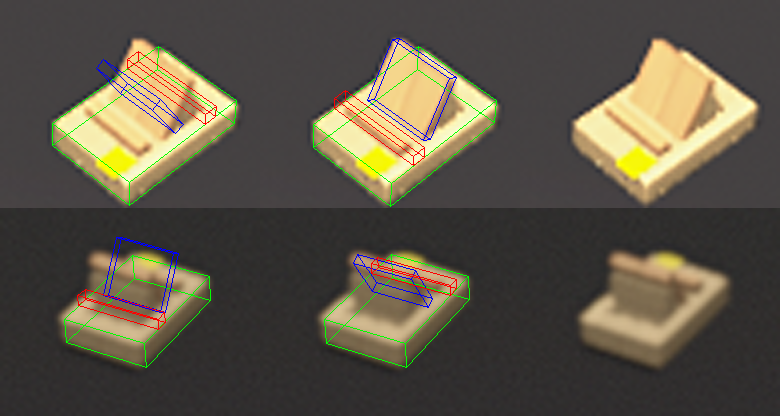

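The overlay shows that the board and lip match the model at yaw ≈ 187° (board facing the robot), not 6°. I'll turn the tool back and look at the rest from in front.

```bash
sed -i 's/box(10,20,-35,35,22,31)/box(10,20,-25,25,22,31)/' h.py; python3 - <<'E'
from h import *
import h
plan(R.from_euler('xyz',[180,0,95],degrees=True),[510,-230,240],n=10,op=50)
# second leg from ideal
h.cur=lambda:(R.from_euler('xyz',[180,0,95],degrees=True),np.array([510,-230,240.]))
plan(R.from_euler('xyz',[180,0,7],degrees=True),[450,-250,260],n=9,op=50)
E
```

```text
ang 97.9 d 82.8 end [ 509.9 -229.9  239.8]
[[50,[7.5,3.5,-1.5],[-3,-3,8.5]],[50,[7.5,2.5,-2],[-3.5,-3,9]],[50,[8,1,-2],[-3,-3.5,8.5]],[50,[8,0.5,-2.5],[-3,-3,9]],[50,[7.5,-1,-3],[-3.5,-3,8.5]],[50,[7.5,-1.5,-3.5],[-3,-3,9]],[50,[6.5,-2.5,-3.5],[-3.5,-3.5,8.5]],[50,[6.5,-3.5,-5],[-3,-3,9]]]
[[50,[5,-4,-4.5],[-3,-3,8.5]],[50,[4.5,-4.5,-5.5],[-3.5,-3,8.5]]]
ang 88.0 d 66.3 end [ 449.9 -249.9  260. ]
[[50,[-1.5,-7,-2],[0,-0,10]],[50,[-3,-6.5,-2.5],[-0,-0,9.5]],[50,[-3.5,-5.5,-2],[-0,-0,10]],[50,[-5,-5.5,-2.5],[-0,-0,9.5]],[50,[-5.5,-4,-2],[-0,-0,10]],[50,[-6.5,-3.5,-2.5],[-0,-0,9.5]],[50,[-6.5,-2,-2],[-0,-0,10]],[50,[-7,-1,-2.5],[-0,-0,9.5]]]
[[50,[-7,0,-2],[-0,-0,10]]]
```

Emit:
servo_tool(
  rows=[
    [50, [7.5, 3.5, -1.5], [-3, -3, 8.5]],
    [50, [7.5, 2.5, -2], [-3.5, -3, 9]],
    [50, [8, 1, -2], [-3, -3.5, 8.5]],
    [50, [8, 0.5, -2.5], [-3, -3, 9]],
    [50, [7.5, -1, -3], [-3.5, -3, 8.5]],
    [50, [7.5, -1.5, -3.5], [-3, -3, 9]],
    [50, [6.5, -2.5, -3.5], [-3.5, -3.5, 8.5]],
    [50, [6.5, -3.5, -5], [-3, -3, 9]],
  ],
)

```text
clock: 10.32
eef_pos: [519.5, -235.8, 228.7]
tcp_rot: [-3.05, -0.12, 1.948]
contact_force: [0.4, 0.8, -0.9]
opening: 0.732
```

Emit:
servo_tool(
  rows=[
    [50, [5, -4, -4.5], [-3, -3, 8.5]],
    [50, [4.5, -4.5, -5.5], [-3.5, -3, 8.5]],
    [50, [-1.5, -7, -2], [0, 0, 10]],
    [50, [-3, -6.5, -2.5], [0, 0, 9.5]],
    [50, [-3.5, -5.5, -2], [0, 0, 10]],
    [50, [-5, -5.5, -2.5], [0, 0, 9.5]],
    [50, [-5.5, -4, -2], [0, 0, 10]],
    [50, [-6.5, -3.5, -2.5], [0, 0, 9.5]],
  ],
)

```text
clock: 11.32
eef_pos: [469.2, -243.5, 253.2]
tcp_rot: [-3.141, -0.004, 0.636]
contact_force: [0.3, 0.4, -1.5]
opening: 0.733
```

Emit:
servo_tool(
  rows=[
    [50, [-6.5, -2, -2], [0, 0, 10]],
    [50, [-7, -1, -2.5], [0, 0, 9.5]],
    [50, [-7, 0, -2], [0, 0, 10]],
    [50, [0, 0, 0], [0, 0, 0]],
  ],
)

```text
clock: 11.82
eef_pos: [449.5, -250.2, 259.8]
tcp_rot: [-3.139, -0.004, 0.127]
contact_force: [-0.2, 0.0, -1.2]
opening: 0.73
```

```bash
python3 - <<'E'
from h import *
print(sense()['qpos'],sense()['opening'])
vs=[]
for c in("wrist","side","scene"):
    v=view(c,"rest",f"pics/s_{c}.png");n=0 if v['m'] is None else v['m'].sum();print(c,v['conf'],n)
    if n: vs.append(v);fit([v],"rest",(582,-259),[187])
x=fit(vs[:2],"rest",(582,-259),[187])
Tts=np.load("tts.npy")
T=seat(*x,up=90,out=30)@np.linalg.inv(Tts)
plan(R.from_matrix(T[:3,:3]),T[:3,3],op=50)
E
```

```text
[-0.51363885  0.15086827  1.83578663  0.00459778  1.15350019  0.92823542] 0.7302781794383694
wrist 0.64 4143
rest [ 580.7 -261.2  183.7] 0.974
side 0.9 976
rest [ 581.1 -259.2  184.8] 0.912
scene 0.58 602
rest [ 582.  -262.   185.6] 0.877
rest [ 580.8 -260.9  184. ] 0.936
ang 40.0 d 197.4 end [ 625.8 -258.6  170.3]
[[50,[34.5,6,18],[-0,8,0.5]],[50,[32,6,22.5],[-0.5,8,0.5]],[50,[28.5,5.5,27],[-0.5,8,1]],[50,[24.5,4.5,30.5],[0,8,0.5]],[50,[20,5,33.5],[-0,8,0.5]]]
```

Emit:
servo_tool(
  rows=[
    [50, [34.5, 6, 18], [0, 8, 0.5]],
    [50, [32, 6, 22.5], [-0.5, 8, 0.5]],
    [50, [28.5, 5.5, 27], [-0.5, 8, 1]],
    [50, [24.5, 4.5, 30.5], [0, 8, 0.5]],
    [50, [20, 5, 33.5], [0, 8, 0.5]],
    [50, [0, 0, 0], [0, 0, 0]],
    [50, [0, 0, 0], [0, 0, 0]],
  ],
)

```text
clock: 13.0
eef_pos: [611.3, -252.6, 179.6]
tcp_rot: [-3.127, -0.64, 0.081]
contact_force: [-0.2, -0.3, -1.2]
opening: 0.73
```

```bash
cat >> h.py <<'E'
def fit6(vs,T0,parts,sig=(4,4,4,3,3,3)):
    "refine 6D pose: p = body-frame shift (mm) and turn (deg)"
    def f(p):
        T=T0@mat(R.from_rotvec(p[3:],degrees=True),p[:3])
        return -sum(iou(v,parts,T[:3,:3],T[:3,3]) for v in vs)+.02*np.sum((np.array(p)/np.array(sig))**2)*.1
    s=np.vstack([np.zeros(6),np.diag(sig)])
    r=minimize(f,np.zeros(6),method='Nelder-Mead',options=dict(initial_simplex=s,xatol=.05,fatol=1e-5,maxiter=500))
    print("fit6",np.round(r.x,1),f(np.zeros(6)),round(r.fun,3));return T0@mat(R.from_rotvec(r.x[3:],degrees=True),r.x[:3])
E
python3 - <<'E'
from h import *
Tts=np.load("tts.npy");Tt=mat(*cur());vs=[]
for c in("wrist","side","scene"):
    v=view(c,"scraper",f"pics/t_{c}.png");print(c,v['conf'],v['m'] is not None and iou(v,M['scraper'],(Tt@Tts)[:3,:3],(Tt@Tts)[:3,3]));
    if v['m'] is not None:vs.append(v)
fit6(vs[:1],Tt@Tts,M['scraper']);fit6(vs,Tt@Tts,M['scraper'])
x=(580.8,-261,183.8)
T=seat(*x,up=3,out=3)@np.linalg.inv(Tts);plan(R.from_matrix(T[:3,:3]),T[:3,3],op=50,n=6)
cv2.imwrite("pics/t.png",np.hstack([cv2.resize(cv2.imread("pics/t_wrist.png")[150:384,106:406],(400,312)),cv2.resize(cv2.imread("pics/t_side.png")[150:270,210:364],(400,312))]))
E
```

```text
wrist 0.66 0.9307516
side 0.9 0.5508579
scene 0.67 0.7790731
fit6 [ 2.   1.5 -1.6 -0.2  0.3 -0.6] -0.930751621723175 -0.975
fit6 [ 2.   1.6 -1.7  0.2  0.1 -0.7] -2.2606825828552246 -2.367
ang 3.5 d 99.1 end [ 605.7 -259.9   81.5]
[[50,[-10.5,1.5,12.5],[-0,0.5,0]],[50,[-11,1,12.5],[-0.5,0.5,0]],[50,[-11,1.5,12],[-0,0.5,0.5]],[50,[-11,1,12.5],[-0.5,0.5,-0]],[50,[-11,1.5,12],[-0,0.5,0]],[50,[-11.5,1,12],[-0,1,0]]]
```

View pics/t.png

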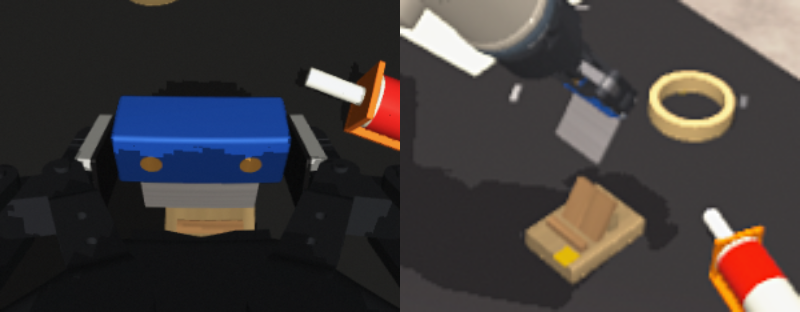

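The scraper hangs blade-down, parallel to the board and just above the rest (side crop 560–620 above the board at 565–615). Next I lower it.

Emit:
servo_tool(
  rows=[
    [50, [-10.5, 1.5, 12.5], [0, 0.5, 0]],
    [50, [-11, 1, 12.5], [-0.5, 0.5, 0]],
    [50, [-11, 1.5, 12], [0, 0.5, 0.5]],
    [50, [-11, 1, 12.5], [-0.5, 0.5, 0]],
    [50, [-11, 1.5, 12], [0, 0.5, 0]],
    [50, [-11.5, 1, 12], [0, 1, 0]],
    [50, [0, 0, 0], [0, 0, 0]],
    [50, [0, 0, 0], [0, 0, 0]],
  ],
)

```text
clock: 14.3
eef_pos: [605.9, -259.9, 81.4]
tcp_rot: [-3.137, -0.704, 0.069]
contact_force: [-0.2, -1.0, -0.1]
opening: 0.733
```

```bash
python3 - <<'E'
from h import *
Tts=np.load("tts.npy");Tt=mat(*cur());vs=[]
for c in("wrist","side","scene"):
    v=view(c,"scraper",f"pics/u_{c}.png")
    if v['m'] is not None:vs.append(v)
T=fit6(vs[:1],Tt@Tts,M['scraper']);T2=fit6(vs,Tt@Tts,M['scraper'])
x=(580.8,-261,183.8)
for q in (Tt@Tts,T,T2):
    e=np.linalg.inv(seat(*x))@q;print(np.round(e[:3,3],1),np.round(R.from_matrix(e[:3,:3]).as_rotvec(degrees=True),1))
print(sense()['qpos'],sense()['contact_force'])
cv2.imwrite("pics/u.png",np.hstack([cv2.resize(cv2.imread("pics/u_wrist.png")[150:384,106:406],(400,312)),cv2.resize(cv2.imread("pics/u_side.png")[190:270,230:332],(400,312))]))
E
```

```text
fit6 [ 2.3  1.6 -2.  -0.3  0.3 -0.4] -0.9299699664115906 -0.977
fit6 [ 1.6  1.9 -1.7  0.6 -1.  -1.1] -1.9956414699554443 -2.064
[-3.  -0.1  2.9] [-0.3  0.2  0. ]
[-0.7  1.5  0.9] [-0.6  0.5 -0.4]
[-1.4  1.8  1.2] [ 0.3 -0.7 -1. ]
[-0.62654508  0.48944291  2.10635835  1.63531576  0.43224849 -0.63861263] [ 0.01826518  0.89806267 -0.46919269]
```

View pics/u.png

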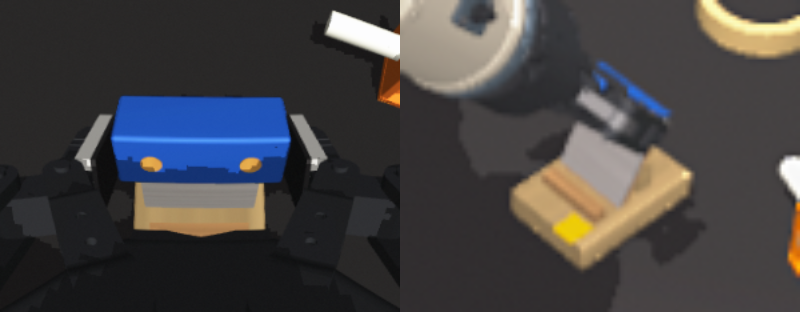

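The blade is between the lip and the board. I'll press gently into the seat.

Emit:
servo_tool(
  rows=[
    [50, [-1, 0, 0.3], [0, 0, 0]],
    [50, [-1, 0, 0.3], [0, 0, 0]],
    [50, [0, 0, 0], [0, 0, 0]],
  ],
)

```text
clock: 14.98
eef_pos: [604.3, -259.7, 78.8]
tcp_rot: [-3.136, -0.703, 0.068]
contact_force: [-0.3, -0.2, -1.2]
opening: 0.733
```

Emit:
servo_tool(
  rows=[
    [50, [0.5, 0, 1.5], [0, 0, 0]],
    [50, [0, 0, 0], [0, 0, 0]],
  ],
)

```text
clock: 15.22
eef_pos: [605.8, -259.7, 78.1]
tcp_rot: [-3.137, -0.704, 0.068]
contact_force: [-0.2, 0.0, -0.9]
opening: 0.733
```

Emit:
servo_tool(
  rows=[
    [50, [0.5, 0, 1], [0, 0, 0]],
    [50, [0, 0, 0], [0, 0, 0]],
  ],
)

```text
clock: 15.48
eef_pos: [606.5, -259.6, 77.8]
tcp_rot: [-3.137, -0.703, 0.068]
contact_force: [-4.0, 0.9, 2.7]
opening: 0.728
```

Emit:
servo_tool(
  rows=[
    [50, [-0.5, 0, 0], [0, 0, 0]],
    [50, [0, 0, 0], [0, 0, 0]],
  ],
)

```text
clock: 15.72
eef_pos: [606.5, -259.7, 77.6]
tcp_rot: [-3.137, -0.704, 0.068]
contact_force: [-4.4, 0.9, 5.8]
opening: 0.733
```

Emit:
servo_tool(
  rows=[
    [74, [0, 0, 0], [0, 0, 0]],
    [78, [0, 0, 0], [0, 0, 0]],
    [80, [0, 0, 0], [0, 0, 0]],
    [80, [0, 0, 0], [0, 0, 0]],
  ],
)

```text
clock: 16.23
eef_pos: [606.4, -259.6, 77.3]
tcp_rot: [-3.137, -0.703, 0.068]
contact_force: [-0.2, 0.6, 0.3]
opening: 0.937
```

Emit:
servo_tool(
  rows=[
    [80, [0, 0, -10], [0, 0, 0]],
    [80, [0, 0, -20], [0, 0, 0]],
    [80, [0, 0, -25], [0, 0, 0]],
    [80, [0, 0, -25], [0, 0, 0]],
    [80, [0, 0, 0], [0, 0, 0]],
  ],
)

```text
clock: 16.85
eef_pos: [554.4, -264.2, 140.0]
tcp_rot: [-3.139, -0.705, 0.069]
contact_force: [0.3, -1.1, -0.2]
opening: 0.934
```

```bash
python3 - <<'E'
from h import *
x=(580.8,-261,183.8);vs=[]
for c in("wrist","side","scene"):
    v=view(c,"scraper",f"pics/v_{c}.png");print(c,v['conf'])
    if v['m'] is not None:vs.append(v)
T0=seat(*x)
for q in(vs[:1],vs):
    T=fit6(q,T0,M['scraper']);print(np.round(T[:3,3],1))
np.save("tseat.npy",T)
s=sense();print(s['clock'],s['eef_pos'],s['tcp_rot'],s['qpos'])
cv2.imwrite("pics/v.png",np.hstack([cv2.resize(cv2.imread("pics/v_wrist.png")[150:384,106:406],(400,312)),cv2.resize(cv2.imread("pics/v_side.png")[190:270,230:332],(400,312))]))
E
```

```text
wrist 0.8
side 0.97
scene 0.68
fit6 [ 3.4  0.1 -1.   0.3 -1.   0.3] -0.9146865606307983 -0.977
[ 611.4 -259.1   73.1]
fit6 [ 1.   1.  -0.8  3.2 -5.3 -0.8] -2.329531192779541 -2.42
[ 612.5 -259.9   75.3]
17.15 [ 554.90955707 -263.2642181   137.65505651] [-3.13577342 -0.70285151  0.06807969] [-0.70162109  0.33615023  2.16448056  1.38053824  0.48064863 -0.42457271]
```

View pics/v.png

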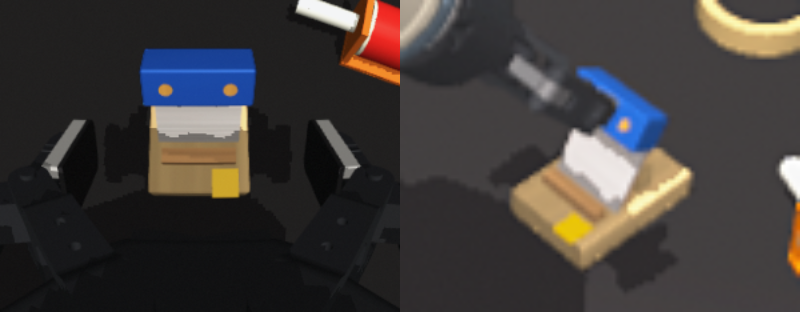

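The scraper leans on the board by itself, with its edge behind the lip (wrist crop: handle 140–255, 50–105; blade behind the lip at 160–240). Next is the regrasp.

```bash
cat >> h.py <<'E'
def regrasp(x,tipx=9,back=0):
    T=seat(*x);sx,sy,sz,o=(T[:3,i] for i in range(4))
    return frame(sx,-sz), o+12*sz+(tipx-back)*sx
E
python3 - <<'E'
from h import *
import h
x=(580.8,-260.6,183.8)
Rt,p=regrasp(x,back=75);print(p,Rt.as_euler('xyz',degrees=True))
Rd=R.from_euler('xyz',[180,0,60],degrees=True);pd=np.array([590,-250,270.])
plan(Rd,pd,n=9,op=80)
h.cur=lambda:(Rd,pd)
plan(Rt,p,op=52)
E
```

```text
[ 634.78873767 -257.014072    139.75767665] [-150.     0.    93.8]
ang 68.0 d 137.6 end [ 590.1 -249.9  270. ]
[[80,[12.5,-1.5,-8.5],[2,-4,-6]],[80,[12,-0,-9.5],[2.5,-4,-6]],[80,[11.5,0.5,-10.5],[2,-4.5,-6]],[80,[10,1,-11],[2,-4,-6]],[80,[9.5,2,-12],[2.5,-4,-6]],[80,[8.5,2.5,-12.5],[2,-4,-5.5]],[80,[7,2.5,-13.5],[2,-4.5,-6]],[80,[6,3,-13.5],[2.5,-4,-6]]]
[[80,[4.5,2.5,-14.5],[2,-4,-6]]]
ang 44.9 d 137.9 end [ 634.6 -257.2  139.8]
[[52,[3.5,8.5,26],[6,-2,-6.5]],[52,[3,11.5,25],[5.5,-1.5,-6.5]],[52,[2,14,23.5],[6,-2,-7]],[52,[1,16.5,22],[6,-1.5,-6.5]],[52,[-0.5,19,20],[5.5,-2,-6.5]]]
```

Emit:
servo_tool(
  rows=[
    [80, [12.5, -1.5, -8.5], [2, -4, -6]],
    [80, [12, 0, -9.5], [2.5, -4, -6]],
    [80, [11.5, 0.5, -10.5], [2, -4.5, -6]],
    [80, [10, 1, -11], [2, -4, -6]],
    [80, [9.5, 2, -12], [2.5, -4, -6]],
    [80, [8.5, 2.5, -12.5], [2, -4, -5.5]],
    [80, [7, 2.5, -13.5], [2, -4.5, -6]],
    [80, [6, 3, -13.5], [2.5, -4, -6]],
  ],
)

```text
clock: 18.15
eef_pos: [585.6, -251.8, 254.4]
tcp_rot: [3.109, -0.082, 0.935]
contact_force: [1.1, 0.2, -1.3]
opening: 0.939
```

Emit:
servo_tool(
  rows=[
    [80, [4.5, 2.5, -14.5], [2, -4, -6]],
    [80, [0, 0, 0], [0, 0, 0]],
    [80, [0, 0, 0], [0, 0, 0]],
  ],
)

```text
clock: 18.52
eef_pos: [588.3, -250.3, 268.0]
tcp_rot: [3.139, -0.014, 1.033]
contact_force: [0.0, -0.3, -0.1]
opening: 0.937
```

```bash
python3 - <<'E'
from h import *
s=sense();print(s['clock'],s['eef_pos'],np.degrees(s['tcp_rot']),s['qpos'])
x=(580.8,-260.6,183.8)
v=view("wrist","scraper","pics/x_wrist.png");print(v['conf'])
if v['m'] is not None: fit6([v],seat(*x),M['scraper'])
Rt,p=regrasp(x,back=75);plan(Rt,p,op=52)
E
```

```text
18.525 [ 588.30767423 -250.33773589  267.96553995] [179.83049572  -0.81368447  59.17371864] [-0.41201098  0.34198275  1.56563335  0.01455771  1.22928988  0.12118672]
0.77
fit6 [ 1.   0.6  0.5  0.3 -0.7  0.5] -0.9316304922103882 -0.964
ang 45.8 d 136.9 end [ 634.8 -257.   139.9]
[[52,[3.5,8.5,26],[6,-2,-6.5]],[52,[3,11.5,24.5],[6,-2,-7]],[52,[2.5,14.5,23],[5.5,-2,-6.5]],[52,[1,17,21.5],[6,-2,-7]],[52,[0,19,19.5],[6,-2,-6.5]]]
```

Emit:
servo_tool(
  rows=[
    [52, [3.5, 8.5, 26], [6, -2, -6.5]],
    [52, [3, 11.5, 24.5], [6, -2, -7]],
    [52, [2.5, 14.5, 23], [5.5, -2, -6.5]],
    [52, [1, 17, 21.5], [6, -2, -7]],
    [52, [0, 19, 19.5], [6, -2, -6.5]],
    [52, [0, 0, 0], [0, 0, 0]],
    [52, [0, 0, 0], [0, 0, 0]],
  ],
)

```text
clock: 19.5
eef_pos: [635.5, -257.6, 141.6]
tcp_rot: [-2.619, 0.006, 1.635]
contact_force: [0.5, -0.6, -0.5]
opening: 0.617
```

```bash
python3 - <<'E'
from h import *
s=sense();print(s['clock'],s['qpos'],s['opening'])
x=(580.8,-260.6,183.8)
v=view("wrist","scraper","pics/y_wrist.png");print(v['conf'])
if v['m'] is not None: fit6([v],seat(*x),M['scraper'])
Rt,p=regrasp(x);plan(Rt,p,op=52,n=6)
E
```

```text
19.5 [-0.29664902  0.80829947  1.16593584 -0.1828597   1.65864647 -0.32913086] 0.6172796502853707
0.86
fit6 [ 2.6  0.4 -0.3 -0.2 -0.5  1.7] -0.9429152607917786 -0.969
ang 0.5 d 78.8 end [ 597.1 -259.5   74.7]
[[52,[0,0,13],[0,0,-0]],[52,[0.5,0,13.5],[0,0,-0]],[52,[0,0.5,13],[0,0,-0]],[52,[0.5,-0,13],[0,0,-0]],[52,[0,0,13],[0,0,-0.5]],[52,[0.5,0,13.5],[0,0.5,0]]]
```

View pics/y_wrist.png

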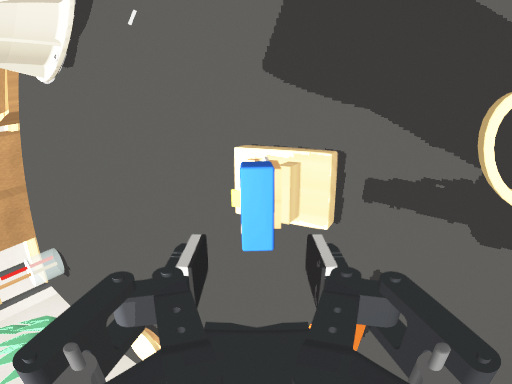

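The handle (242–274, 162–250) is centred between the fingers (207 and 309). The board is behind it on the right and clear of the fingers. I'll go down and grip.

Emit:
servo_tool(
  rows=[
    [52, [0, 0, 13], [0, 0, 0]],
    [52, [0.5, 0, 13.5], [0, 0, 0]],
    [52, [0, 0.5, 13], [0, 0, 0]],
    [52, [0.5, 0, 13], [0, 0, 0]],
    [52, [0, 0, 13], [0, 0, -0.5]],
    [52, [0, 0, 10], [0, 0.5, 0]],
    [52, [0, 0, 0], [0, 0, 0]],
  ],
)

```text
clock: 20.48
eef_pos: [597.8, -259.1, 74.6]
tcp_rot: [-2.616, -0.007, 1.64]
contact_force: [-0.1, -0.0, -0.5]
opening: 0.608
```

Emit:
servo_tool(
  rows=[
    [40, [0, 0, 0], [0, 0, 0]],
    [30, [0, 0, 0], [0, 0, 0]],
    [15, [0, 0, 0], [0, 0, 0]],
    [15, [0, 0, 0], [0, 0, 0]],
    [15, [0, 0, 0], [0, 0, 0]],
  ],
  force=60,
)

```text
clock: 21.1
eef_pos: [598.4, -259.2, 76.7]
tcp_rot: [-2.617, -0.006, 1.641]
contact_force: [-1.7, -0.4, 6.5]
opening: 0.263
```

```bash
python3 - <<'E'
from h import *
s=sense();print(s['clock'],s['opening'],s['eef_pos'],s['contact_force'])
x=(580.8,-260.6,183.8)
Tts=np.linalg.inv(mat(*cur()))@seat(*x);np.save("tts2.npy",Tts);print(np.round(Tts,3))
E
```

```text
21.1 0.2627542884771204 [ 598.44554612 -259.16937714   76.67303002] [-1.65516673 -0.44820836  6.53030526]
[[-3.0000e-03 -1.0000e+00  6.0000e-03 -3.0800e-01]
 [ 1.0000e-03 -6.0000e-03 -1.0000e+00  1.1975e+01]
 [ 1.0000e+00 -3.0000e-03  1.0000e-03 -6.8540e+00]
 [ 0.0000e+00  0.0000e+00  0.0000e+00  1.0000e+00]]
```

```bash
python3 - <<'E'
from h import *
import h
Rc,pc=cur()
z=Rc.apply([0,0,1]);p1=pc-80*z;print(p1)
h.cur=lambda:(Rc,p1)
plan(R.from_euler('xyz',[180,0,91.5],degrees=True),[590,125,260],op=15,n=9)
E
```

```text
[ 638.47578325 -256.76214554  145.89575282]
ang 30.2 d 401.4 end [590.1 124.8 260.2]
[[15,[43,-8.5,-9.5],[-3.5,0,0.5]],[15,[42.5,-8,-10],[-3,0,0]],[15,[42.5,-7.5,-10.5],[-3.5,0,0.5]],[15,[43,-7,-11],[-3.5,0,0]],[15,[42.5,-7,-11.5],[-3,0,0.5]],[15,[42.5,-6,-11.5],[-3.5,0,0]],[15,[42.5,-6,-12],[-3.5,0.5,0.5]],[15,[42.5,-5,-12],[-3,-0,0.5]]]
[[15,[42.5,-5,-12.5],[-3.5,-0,0]]]
```

Emit:
servo_tool(
  rows=[
    [15, [0, 0, -5], [0, 0, 0]],
    [15, [0, 0, -15], [0, 0, 0]],
    [15, [0, 0, -20], [0, 0, 0]],
    [15, [0, 0, -20], [0, 0, 0]],
    [15, [0, 0, -20], [0, 0, 0]],
    [15, [0, 0, 0], [0, 0, 0]],
  ],
  force=90,
)

```text
clock: 21.85
eef_pos: [640.7, -256.7, 146.7]
tcp_rot: [-2.622, -0.005, 1.641]
contact_force: [-0.3, 0.2, -1.0]
opening: 0.257
```

Emit:
servo_tool(
  rows=[
    [15, [43, -8.5, -9.5], [-3.5, 0, 0.5]],
    [15, [42.5, -8, -10], [-3, 0, 0]],
    [15, [42.5, -7.5, -10.5], [-3.5, 0, 0.5]],
    [15, [43, -7, -11], [-3.5, 0, 0]],
    [15, [42.5, -7, -11.5], [-3, 0, 0.5]],
    [15, [42.5, -6, -11.5], [-3.5, 0, 0]],
    [15, [42.5, -6, -12], [-3.5, 0.5, 0.5]],
    [15, [42.5, -5, -12], [-3, 0, 0.5]],
  ],
)

```text
clock: 22.85
eef_pos: [594.8, 83.7, 246.4]
tcp_rot: [-3.081, -0.004, 1.597]
contact_force: [0.6, 0.5, -0.3]
opening: 0.257
```

Emit:
servo_tool(
  rows=[
    [15, [42.5, -5, -12.5], [-3.5, 0, 0]],
    [15, [0, 0, 0], [0, 0, 0]],
    [15, [0, 0, 0], [0, 0, 0]],
  ],
)

```text
clock: 23.22
eef_pos: [589.8, 124.4, 258.9]
tcp_rot: [-3.14, -0.003, 1.599]
contact_force: [-0.2, -0.7, -0.7]
opening: 0.257
```

```bash
python3 - <<'E'
from h import *
s=sense();print(s['clock'],s['qpos'],s['opening'],s['eef_pos'],np.degrees(s['tcp_rot']))
Tts=np.load("tts2.npy");Tt=mat(*cur())
v=view("wrist","holder","pics/z_wrist.png");print(v['conf'],v['m'] is not None and v['m'].sum())
if v['m'] is not None: fit([v],"holder",(601,220),[1.5])
vs=[v]+[view(c,"holder") for c in("side","scene")]
for q in vs[1:]:
    if q['m'] is not None: fit([q],"holder",(601,220),[1.5])
for c in("wrist","side","scene"):
    v=view(c,"scraper");print(c,v['conf'])
    if v['m'] is not None: fit6([v],Tt@Tts,M['scraper'])
E
```

```text
23.225 [0.2038257  0.29469714 1.65241694 0.00306211 1.19567315 0.17490944] 0.25684982243303767 [589.82834591 124.44394996 258.85005867] [-1.79904115e+02 -1.48752879e-01  9.15922766e+01]
0 False
holder [600.2 223.6   2. ] 0.96
wrist 0.96
fit6 [ 4.6  3.  -0.5 -0.4 -1.2 -0.6] -0.8920271992683411 -0.954
side 0.67
fit6 [ 0.1  0.7  0.3  1.3 -1.   0.5] -0.6886393427848816 -0.698
scene 0.87
fit6 [ 4.6  1.5  0.  -2.1 -1.8  0.3] -0.7330917716026306 -0.785
```

View pics/z_wrist.png

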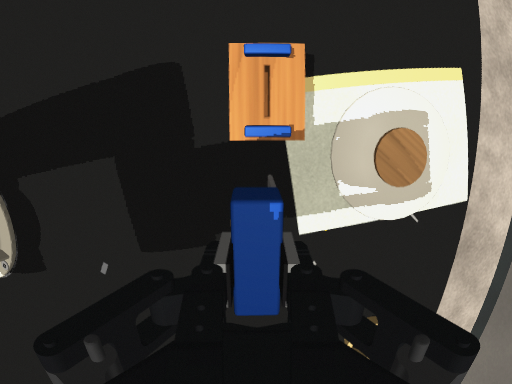

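The wrist view shows the block (230–305, 43–140) with its slot as a dark line (264–269, 65–118) and the scraper held vertical. I'll measure the slot directly from pixels.

```bash
cat >> h.py <<'E'
def ray(v,u):  # wrist pixel -> point on plane z
    K=v['K'];d=np.array(u)-K[:2,2];r=np.hypot(*d);a=r/K[0,0]
    c=np.array([*(d/r*np.sin(a)),np.cos(a)]);T=np.linalg.inv(v['T']);return T[:3,:3]@c,T[:3,3]
def onz(v,u,z): d,o=ray(v,u);return o+d*(z-o[2])/d[2]
def holder_view(v,guess=(601,221)):
    im=v['im'];hsv=cv2.cvtColor(im,cv2.COLOR_BGR2HSV);h,s,vv=cv2.split(hsv)
    m=((h>5)&(h<22)&(s>120)&(vv>70))|((h>105)&(h<130)&(s>120)&(vv>70))
    m=cv2.morphologyEx(m.astype(np.uint8),cv2.MORPH_CLOSE,np.ones((9,9)))
    n,l=cv2.connectedComponents(m);g=proj(v,np.array([[guess[0],guess[1]+20,65.]]))[0]
    v['m']=l==l[int(g[1]),int(g[0])];print('mask',v['m'].sum())
    q=np.round(proj(v,box(guess[0]-9,guess[0]+9,guess[1]-36,guess[1]+36,65,65))).astype(int)
    a,b=q.min(0),q.max(0);g=cv2.cvtColor(im,cv2.COLOR_BGR2GRAY)[a[1]:b[1],a[0]:b[0]].astype(float)
    w=np.clip(.62*np.median(g)-g,0,None);n,l,st,ce=cv2.connectedComponentsWithStats((w>0).astype(np.uint8))
    k=1+np.argmax(st[1:,4]);ys,xs=np.nonzero(l==k);P=np.array([onz(v,(x+a[0],y+a[1]),65) for x,y in zip(xs,ys)])[:,:2]
    r=cv2.minAreaRect(P.astype(np.float32));print('slot px',st[k],'mean',P.mean(0).round(1),'rect',np.round(r[0],1),np.round(r[1],1),round(r[2],1))
E
python3 - <<'E'
from h import *
for i in range(2):
    v=view("wrist");holder_view(v);fit([v],"holder",(601,221),[1.5])
E
```

```text
mask 7424
slot px [  5   7   5  52 181] mean [598.9 223.5] rect [598.5 219.4] [ 4.5 58.4] 1.6
holder [598.3 219.    1.9] 0.981
mask 7425
slot px [  5   7   5  52 183] mean [598.9 223.8] rect [598.5 219.5] [ 4.5 58.4] 1.6
holder [598.3 219.4   1.9] 0.979
```

```bash
python3 - <<'E'
from h import *
Tts=np.load("tts2.npy");Tt=mat(*cur());T=Tt@Tts
v=view("wrist");im=v['im']
P=np.array([[63,28,0],[63,28,3],[59,28,0],[13,28,0],[13,28,3],[13,32,0],[13,32,24],[-13,32,0],[-13,32,24.]])
print(np.round(proj(v,P@T[:3,:3].T+T[:3,3]),1).tolist())
print(cv2.cvtColor(im,cv2.COLOR_BGR2GRAY)[170:194:1,262:284])
b=im[:,:,0].astype(int)-im[:,:,2]
print(b[184:212:2,226:290:3])
E
```

```text
[[272.0, 247.5], [268.0, 247.5], [272.3, 249.8], [275.9, 283.9], [270.9, 284.0], [275.7, 289.5], [235.4, 289.2], [278.4, 316.6], [232.4, 316.3]]
[[17 19 18 18 18 19 18 19 19 18 19 18 18 18 18 19 19 20 19 20 18 18]
 [18 20 18 18 19 19 19 20 19 19 18 19 20 19 18 20 19 18 20 19 19 20]
 [19 18 19 19 19 20 19 18 20 19 18 19 19 20 20 20 18 18 20 19 18 19]
 [19 19 19 18 19 18 18 23 22 21 20 17 18 19 20 19 19 19 18 18 18 20]
 [19 19 17 18 19 19 30 40 38 26 21 18 19 20 19 19 20 18 19 17 18 19]
 [19 19 20 20 19 27 52 67 63 45 30 19 17 19 18 19 19 19 18 20 20 18]
 [19 18 19 19 18 32 66 67 67 62 44 19 20 21 18 18 18 19 20 18 19 20]
 [17 18 19 20 20 32 62 66 66 66 59 24 18 20 20 18 18 17 19 19 19 20]
 [18 20 20 19 17 31 60 67 67 67 61 37 20 20 19 19 19 20 19 20 20 20]
 [19 20 18 20 20 28 57 64 65 66 63 43 19 20 18 19 19 19 20 18 20 19]
 [20 20 18 20 20 31 56 62 68 68 67 60 25 19 19 19 20 18 17 20 19 18]
 [17 20 20 19 22 34 56 63 67 69 68 64 40 20 20 19 20 19 19 20 17 19]
 [19 20 18 19 21 34 55 57 68 66 68 66 50 20 20 19 20 19 19 21 18 19]
 [20 19 19 19 20 35 56 58 64 67 68 69 60 25 19 19 19 18 18
[... 1304 characters left out ...]
0  51  51  50  50  49  50  49
   43  -1   0  -1]
 [ -1  -1  47  49  50  50  50  48  51  49  49  50  50  49  50  50  51  51
   47   0  -1  -1]
 [ -1  -1  56  68  68  70  69  71  70  69  70  70  71  71  71  74  72  73
   69   2   0  -1]
 [ -1   3  80  88  88  88  88  89  89  88  88  89  88  89  89  89  90  89
   87  30   0   0]
 [ -1   5  87  97  98  98  98  98  98  98  97  98  98  99 115 160 159 160
  149  60   0   0]
 [  0   4  88 100 100 100  99  99  99  99 100  99  99 100 117 163 163 162
  150  57  -1  -1]
 [  0   3  87 100 100 101 101 101 100 101 100  99 100  99 119 163 162 162
  148  48  -1  -1]
 [ -2   2  86 100 100 101 100 102 100 100 100 101 100 100 163 163 162 163
  149  31   0  -1]]
```

```bash
python3 - <<'E'
from h import *
from scipy.optimize import least_squares
T0=mat(*cur())@np.load("tts2.npy");v=dict(c="wrist",K=np.array(get_calibration("wrist")["intrinsics"]),T=w2c("wrist"))
P=np.array([[63,-28,1.5],[13,-32,12],[-13,-32,12.],[-13,-32,0],[-13,-32,24]])
f=lambda p:proj(v,(lambda T:P@T[:3,:3].T+T[:3,3])(T0@mat(R.from_rotvec([0,0,0],degrees=True),[p[0],p[1],p[2]])))
print(f([0,0,0]).round(1).tolist())
obs=np.array([174.2,187.2,198.8])
r=least_squares(lambda p:np.r_[(f([p[0],p[1],0])[:3,1]-obs),.1*p[0]],[0,0]);print(r.x,r.fun)
r=least_squares(lambda p:f([0,p[0],0])[:3,1]-obs,[0]);print(r.x,r.fun)
E
```

```text
[[271.6, 173.1], [256.1, 184.6], [256.0, 198.8], [283.7, 199.0], [228.4, 198.7]]
[7.22582145 2.52589951] [ 0.30697533 -1.24523972  0.86264102  0.72258214]
[0.61529726] [-0.2699617  -1.45423954  1.40815196]
```

```bash
cat >> h.py <<'E'
def tipmeas(v,u,ztip):
    Rc,pc=cur();e=onz(v,u,ztip)   # +y end of blade edge
    a=Rc.apply([1,0,0]);mid=e-28*a;return mid
E
python3 - <<'E'
from h import *
Rc,pc=cur();v=dict(c="wrist",K=np.array(get_calibration("wrist")["intrinsics"]),T=w2c("wrist"))
zt=pc[2]-56.1;m=tipmeas(v,(269.8,174.2),zt);print("tip",m,"pred",(mat(Rc,pc)@np.load("tts2.npy")@[63,0,1.5,1])[:3])
d=np.array([598.5,219.4,78])-m;print(d)
plan(R.from_euler('xyz',[180,0,91.7],degrees=True),pc+d,op=15,n=5)
E
```

```text
tip [599.62633694 123.96664344 203.03151435] pred [600.66945652 124.79108344 203.06293052]
[  -1.12633694   95.43335656 -125.03151435]
ang 0.2 d 157.3 end [588.9 220.2 134. ]
[[15,[19,0.5,25],[-0,-0,-0]],[15,[19,0,25],[-0,-0,-0]],[15,[19,0.5,25],[-0,-0,-0]],[15,[19,0.5,25.5],[-0,-0,-0]],[15,[19,0,25],[-0,-0,-0]]]
```

Emit:
servo_tool(
  rows=[
    [15, [32, 0.5, 25], [0, 0, 0]],
    [15, [32, 0.5, 25], [0, 0, 0]],
    [15, [31, 0.5, 25], [0, 0, 0]],
    [15, [0, 0, 25], [0, 0, 0]],
    [15, [0, 0, 20], [0, 0, 0]],
    [15, [0, 0, 0], [0, 0, 0]],
    [15, [0, 0, 0], [0, 0, 0]],
  ],
)

```text
clock: 24.85
eef_pos: [589.6, 220.0, 140.3]
tcp_rot: [3.141, -0.004, 1.597]
contact_force: [0.8, 0.5, -1.1]
opening: 0.259
```

```bash
python3 - <<'E'
from h import *
Rc,pc=cur();print(pc,Rc.as_euler('xyz',degrees=True))
v=view("wrist",None,"pics/a_wrist.png")
zt=pc[2]-56.1;print(zt,(mat(Rc,pc)@np.load("tts2.npy")@[63,0,1.5,1])[:3])
# predicted pixels: slot +y end corners, blade tip end
q=R.from_euler('z',1.7,degrees=True).apply([[-2.75,29.25,65],[2.75,29.25,65],[0,29.25,65]])+[598.5,219.4,0]
print(proj(v,q).round(1).tolist())
T=mat(Rc,pc)@np.load("tts2.npy");print(proj(v,np.array([[63,-28,.7],[63,-28,2.3],[50,-28,0],[50,-28,3.]])@T[:3,:3].T+T[:3,3]).round(1).tolist())
crop=v['im'][110:200,215:320];cv2.imwrite("pics/a.png",cv2.resize(crop,None,fx=6,fy=6,interpolation=cv2.INTER_NEAREST))
E
```

```text
[589.56403436 220.01732247 140.32026526] [179.9918395   -0.20099209  91.52382497]
84.22026526470287 [600.14248564 219.99808046  84.17292911]
[[264.1, 167.0], [271.4, 167.0], [267.7, 167.0]]
[[272.7, 173.0], [270.4, 173.0], [274.9, 177.1], [270.2, 177.0]]
```

View pics/a.png

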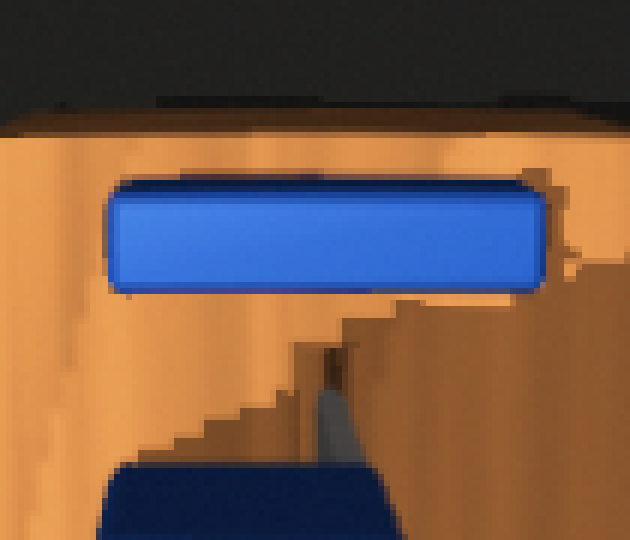

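Blade tip (about col 269.7) and slot (cols 264–272) line up to within about 0.5 mm. I'll descend in small steps and watch the force.

Emit:
servo_tool(
  rows=[
    [15, [0.5, 0, 7], [0, 0, 0]],
    [15, [0, 0, 7], [0, 0, 0]],
    [15, [0, 0, 3], [0, 0, 0]],
    [15, [0, 0, 0], [0, 0, 0]],
  ],
)

```text
clock: 25.4
eef_pos: [588.7, 220.7, 122.1]
tcp_rot: [-3.14, -0.003, 1.598]
contact_force: [0.1, -0.5, -0.9]
opening: 0.257
```

Emit:
servo_tool(
  rows=[
    [15, [0, 0, 2], [0, 0, 0]],
    [15, [0, 0, 2], [0, 0, 0]],
    [15, [0, 0, 0], [0, 0, 0]],
  ],
)

```text
clock: 25.78
eef_pos: [588.8, 220.7, 118.4]
tcp_rot: [-3.141, -0.003, 1.598]
contact_force: [0.1, -0.2, -0.2]
opening: 0.252
```

Emit:
servo_tool(
  rows=[
    [15, [0, 0, 2], [0, 0, 0]],
    [15, [0, 0, 2], [0, 0, 0]],
    [15, [0, 0, 0], [0, 0, 0]],
  ],
)

```text
clock: 26.15
eef_pos: [588.8, 220.7, 114.3]
tcp_rot: [-3.14, -0.003, 1.598]
contact_force: [0.1, 0.9, -1.6]
opening: 0.258
```

Emit:
servo_tool(
  rows=[
    [15, [0, 0, 2], [0, 0, 0]],
    [15, [0, 0, 2], [0, 0, 0]],
    [15, [0, 0, 0], [0, 0, 0]],
  ],
)

```text
clock: 26.52
eef_pos: [588.8, 220.7, 110.3]
tcp_rot: [-3.14, -0.003, 1.598]
contact_force: [-0.1, 0.1, -0.8]
opening: 0.259
```

Emit:
servo_tool(
  rows=[
    [15, [0, 0, 3], [0, 0, 0]],
    [15, [0, 0, 3], [0, 0, 0]],
    [15, [0, 0, 3], [0, 0, 0]],
    [15, [0, 0, 3], [0, 0, 0]],
    [15, [0, 0, 0], [0, 0, 0]],
  ],
)

```text
clock: 27.15
eef_pos: [588.7, 220.8, 98.2]
tcp_rot: [-3.14, -0.003, 1.598]
contact_force: [0.2, -0.3, -0.6]
opening: 0.257
```

Emit:
servo_tool(
  rows=[
    [15, [0, 0, 3], [0, 0, 0]],
    [15, [0, 0, 3], [0, 0, 0]],
    [15, [0, 0, 3], [0, 0, 0]],
    [15, [0, 0, 3], [0, 0, 0]],
    [15, [0, 0, 0], [0, 0, 0]],
  ],
)

```text
clock: 27.78
eef_pos: [588.7, 220.8, 86.2]
tcp_rot: [-3.14, -0.003, 1.598]
contact_force: [0.1, -0.2, 0.3]
opening: 0.256
```

Emit:
servo_tool(
  rows=[
    [15, [0, 0, 3], [0, 0, 0]],
    [15, [0, 0, 3], [0, 0, 0]],
    [15, [0, 0, 3], [0, 0, 0]],
    [15, [0, 0, 2], [0, 0, 0]],
    [15, [0, 0, 0], [0, 0, 0]],
  ],
)

```text
clock: 28.4
eef_pos: [588.8, 220.9, 75.3]
tcp_rot: [-3.14, -0.003, 1.598]
contact_force: [0.6, -0.2, -1.0]
opening: 0.259
```

Emit:
servo_tool(
  rows=[
    [15, [0, 0, 2], [0, 0, 0]],
    [15, [0, 0, 0], [0, 0, 0]],
  ],
)

```text
clock: 28.65
eef_pos: [588.8, 220.9, 73.4]
tcp_rot: [-3.141, -0.003, 1.598]
contact_force: [-0.6, -0.1, -1.1]
opening: 0.262
```

Emit:
servo_tool(
  rows=[
    [15, [0, 0, 1.5], [0, 0, 0]],
    [15, [0, 0, 0], [0, 0, 0]],
  ],
)

```text
clock: 28.9
eef_pos: [588.9, 220.9, 72.9]
tcp_rot: [-3.141, -0.003, 1.598]
contact_force: [-2.9, -1.4, 6.8]
opening: 0.259
```

Emit:
servo_tool(
  rows=[
    [15, [0, 0, 1], [0, 0, 0]],
    [15, [0, 0, 0.5], [0, 0, 0]],
    [15, [0, 0, 0], [0, 0, 0]],
  ],
)

```text
clock: 29.28
eef_pos: [589.0, 220.9, 72.8]
tcp_rot: [-3.141, -0.003, 1.598]
contact_force: [-8.0, -3.2, 20.8]
opening: 0.261
```

Emit:
servo_tool(
  rows=[
    [34, [0, 0, 0], [0, 0, 0]],
    [44, [0, 0, 0], [0, 0, 0]],
    [44, [0, 0, 0], [0, 0, 0]],
    [44, [0, 0, 0], [0, 0, 0]],
  ],
)

```text
clock: 29.78
eef_pos: [588.8, 220.9, 70.2]
tcp_rot: [-3.14, -0.003, 1.598]
contact_force: [0.6, 0.3, -0.0]
opening: 0.515
```

Emit:
servo_tool(
  rows=[
    [44, [0, 0, -10], [0, 0, 0]],
    [44, [0, 0, -25], [0, 0, 0]],
    [44, [0, 0, -40], [0, 0, 0]],
    [44, [-20, 0, -50], [0, 0, 0]],
    [44, [-40, 0, -40], [0, 0, 0]],
    [44, [0, 0, 0], [0, 0, 0]],
    [44, [0, 0, 0], [0, 0, 0]],
  ],
)

```text
clock: 30.65
eef_pos: [590.5, 160.4, 235.4]
tcp_rot: [-3.141, -0.003, 1.597]
contact_force: [-0.1, 0.1, 0.4]
opening: 0.516
```

```bash
python3 - <<'E'
from h import *
s=sense();print(s['clock'],s['eef_pos'],s['opening'],s['contact_force'])
sx=[0,0,-1];th=np.radians(1.7);y=np.array([np.sin(th),-np.cos(th),0]) # scraper y ~ world -y
z=np.cross(sx,y)
T0=np.eye(4);T0[:3,0]=sx;T0[:3,1]=y;T0[:3,2]=z;T0[:3,3]=np.array([598.6,219.4,78])-1.5*z
H=[M['scraper'][0]]
for c in("wrist","side","scene"):
    v=view(c,"scraper",f"pics/end_{c}.png");print(c,v['conf'])
    if v['m'] is None: continue
    for up in(0,3,6,10):
        T=T0.copy();T[2,3]+=up;print(up,round(float(iou(v,H,T[:3,:3],T[:3,3])),3))
    T=fit6([v],T0,H);print(T[:3,3].round(1))
for t in("plate","tape","glue_gun"):
    for c in("scene","side"): 
        grab_frame(c);b=boxes_of(c,t)
        print(t,c,[(d['conf'],np.round(toworld(c,d['centre']),0).tolist()) for d in b[:1]])
cv2.imwrite("pics/end.png",np.hstack([cv2.resize(cv2.imread("pics/end_wrist.png")[20:212,150:350],(400,384)),cv2.resize(cv2.imread("pics/end_side.png")[110:182,150:225],(400,384))]))
E
```

```text
30.65 [590.45665063 160.4283379  235.36506174] 0.5159767813086458 [-0.14464951  0.09600462  0.40390928]
wrist 0.8
0 0.919
3 0.919
6 0.91
10 0.905
fit6 [ 2.1 -0.6 -0.5  0.1 -0.1  1.6] -0.9191637635231018 -0.975
[600.6 220.1  75.9]
side 0.47
0 0.71
3 0.741
6 0.723
10 0.668
fit6 [-2.6 -6.9 -0.8  2.3 -1.1  9.8] -0.7096675038337708 -0.795
[600.7 226.3  80.6]
scene 0.89
0 0.807
3 0.705
6 0.616
10 0.507
fit6 [ 3.1 -0.6 -1.2  0.2  0.9  0.8] -0.8069738745689392 -0.921
[601.3 220.1  74.9]
plate scene [(0.82, [813.0, 163.0, 15.0])]
plate side [(0.82, [773.0, 122.0, 13.0])]
tape scene [(0.91, [824.0, -183.0, 23.0])]
tape side [(0.74, [806.0, -192.0, 25.0])]
glue_gun scene [(0.69, [666.0, -485.0, 36.0])]
glue_gun side [(0.97, [626.0, -534.0, 44.0])]
```

The cameras agree with home, and the bystanders read as before. As a final check I'll touch the handle's top, which should be at z = 91, with the fingers closed.

Emit:
servo_tool(
  rows=[
    [0, [30, 0, 20], [0, 0, 0]],
    [0, [30, 0, 20], [0, 0, 0]],
    [0, [0, 0, 30], [0, 0, 0]],
    [0, [0, 0, 30], [0, 0, 0]],
    [0, [0, 0, 20], [0, 0, 0]],
    [0, [0, 0, 18], [0, 0, 0]],
    [0, [0, 0, 0], [0, 0, 0]],
    [0, [0, 0, 0], [0, 0, 0]],
  ],
)

```text
clock: 32.55
eef_pos: [589.5, 221.0, 98.3]
tcp_rot: [3.141, -0.004, 1.598]
contact_force: [0.5, 0.3, 0.6]
opening: -0.003
```

Emit:
servo_tool(
  rows=[
    [0, [0, 0, 2], [0, 0, 0]],
    [0, [0, 0, 2], [0, 0, 0]],
    [0, [0, 0, 0], [0, 0, 0]],
  ],
)

```text
clock: 32.92
eef_pos: [588.9, 220.8, 93.6]
tcp_rot: [-3.141, -0.003, 1.598]
contact_force: [0.5, 0.2, -0.4]
opening: 0.0
```

Emit:
servo_tool(
  rows=[
    [0, [0, 0, 1], [0, 0, 0]],
    [0, [0, 0, 1], [0, 0, 0]],
    [0, [0, 0, 0], [0, 0, 0]],
  ],
)

```text
clock: 33.3
eef_pos: [588.8, 220.8, 91.4]
tcp_rot: [-3.141, -0.003, 1.598]
contact_force: [0.7, 0.2, -0.4]
opening: 0.001
```

At z 91.4 there is still no contact, so the handle is fully home. I'll back off and hand in.

Emit:
servo_tool(
  rows=[
    [0, [0, 0, -20], [0, 0, 0]],
    [0, [0, 0, -40], [0, 0, 0]],
    [0, [0, 0, -50], [0, 0, 0]],
    [0, [0, 0, -30], [0, 0, 0]],
    [0, [0, 0, 0], [0, 0, 0]],
  ],
)

```text
clock: 33.92
eef_pos: [590.8, 221.0, 236.1]
tcp_rot: [3.136, -0.005, 1.598]
contact_force: [-0.4, -0.2, -0.3]
opening: 0.001
```

```bash
python3 -c "
from rig import *
s=sense();print(s['clock'],s['eef_pos'],s['contact_force']);print(sign_off())"
```

```text
33.925 [590.76155891 221.04000623 236.05923548] [-0.38198097 -0.16830064 -0.3047793 ]
the job is handed in; nothing more can be done
None
```

The scraper is put away in the holder block, and I handed the job in at about 34 s with the arm clear of everything. I picked it up by the handle's ends, leaned it blade-down against the rest's board and let go. I then took it again across the handle's thickness and slid the blade into the slot until it stopped firmly (about 21 N), and released it.

**Handle home:** the closed fingertips came down to z = 91.4 mm over the handle without touching it. A fully home handle has its top at 91.0 mm. The scene and wrist camera fits also matched a home handle.

**Disagreements:** the side view, where the arm partly hid the scraper, fitted poorly and read about 3 mm higher. The robot's own position at the stop was about 1.7 mm above what I expected, probably a small error in where I took hold of the scraper.

**Bystanders:** plate, tape roll and glue gun read within about 5 mm of where they started, which is within the networks' noise. I had no picture views left, so I did not look at the final scene by eye.

**Mistake on the way:** I first read the rest's direction the wrong way round. An overlay on the pictures showed this before I placed the scraper, and nothing was touched.

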